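Unlock the router-bit caddy and hold it up level

TASK

Turn the orange knob of the lock clockwise (seen from above) as far as it will go, so that its steel tongue no longer covers the edge of the router-bit caddy. Then take the caddy by its blue handle, lift it straight up to at least a hand's breadth (10 cm) above its dock, and keep it there level and still with all three bits in their holes: finish while holding it in the air. Leave the tin, the jar, the offcut and the push block where they are.

Things in the scene. Friction and masses are not known exactly. Their poses are not given: they have to be found in the camera images.
- dock: fixed plywood dock on the table, 215 x 140 x 12 mm board with dark rails 12 mm high round the caddy's place. Origin on the table surface under the centre of the caddy's place; its +x points from the lock post towards the far end. The lock's axis stands at x = -92 mm, y = 0 in this frame.
- lock (a joint): turn of the lock knob in rad. It grows clockwise seen from above; 0: the steel tongue points along the dock's +x, across the caddy's edge; 1.45: the end stop, tongue clear of the caddy. It starts anywhere from 0 to 0.5, turns with light friction (0.06 N m) and stays where it is left.
- lock_grip (a point): on the knob's vertical axis at grip height, 82 mm above the table; x along the orange grip bar and the tongue, z up; turns with the knob. Bar: 42 mm long (x), 14 mm wide (y), from 25 mm below to 12 mm above this point. Steel tongue under it: 44 mm from the axis along +x, 16 mm wide, 32 to 38.5 mm below this point, 1.5 mm above the caddy's block, whose edge is 22 mm from the axis.
- caddy: loose wooden caddy, about 0.4 kg (0.6 kg with the bits), a block 140 (x) x 100 (y) x 30 mm with two brass collet nuts 22 mm wide and 14 mm high on top at x = -28 mm, y = +-24 mm. Origin at the centre of its underside, z up, x as the dock's x; at the start it sits on the dock board, origin 12 mm above the table, with about 4 mm of play to the rails.
- handle (a point): centre of the caddy's blue bridge handle, 79 mm above the caddy's underside, over its centre; axes as the caddy's. The handle bar runs along y, 100 mm long, 16 mm wide (x), 18 mm high, on two posts at y = +-44 mm; the free space below the bar is 40 mm.
- bit_a: red router bit, 48 mm long, 60 g, standing loosely with its 12 mm steel shank in a hole of the caddy, 22 mm deep; the head, up to 22 mm wide, ends 26 mm above the block. Origin at the tip of the shank, on the hole's floor, z up.
- bit_b: yellow router bit, otherwise as bit_a.
- bit_c: green router bit, otherwise as bit_a.
- seat_a (a point): centre of the floor of the red bit's hole, 8 mm above the caddy's underside, at x = 45, y = -30 mm in the caddy's frame.
- seat_b (a point): the same for the yellow bit, at x = 45, y = 0 mm.
- seat_c (a point): the same for the green bit, at x = 45, y = 30 mm.
- filler_tin: bystander: yellow tin with a white lid and a paper band, 76 mm across, 85 mm high, upright. Origin at the centre of its underside.
- glue_jar: bystander: white jar with a red cap, 56 mm across, 95 mm high, upright. Origin at the centre of its underside.
- offcut: bystander: pale wooden offcut 110 x 60 x 35 mm lying flat. Origin at the centre of its underside.
- push_block: bystander: red push block 130 x 50 x 20 mm with a black handle, about 70 mm high in all. Origin at the centre of its underside.
Not all that is in view belongs to the job. Of the things shaped like the caddy, the wooden one is meant.

How it is judged:
By the outcome, as a careful person would: the job done as asked, in the order asked, and still so for the second after the job is handed in, while the arm keeps its last pose, push and grip.
It also fails if it takes over 51 s, if anything falls off the work surface, if the arm or the gripper's body presses on something with over 40 N, if the wrist force passes 120 N, or if a joint passes its speed limit or range.

ROBOT

A 7-joint arm with a two-finger parallel gripper is mounted at the origin on the work surface. World frame = base frame: x ahead of the robot, y to its left, z up, the work surface at z = 0. Lengths are in m, angles in rad, forces in N, time in s.
With the tool pointing down it reaches from about 0.4 to 0.925 m from the base axis. Payload 5.6 kg.
Tool frame: the origin (TCP) lies between the finger pads; the fingertips stand 14 mm ahead of it and the grasp point (between the pads) lies 5 mm behind it; y points along the fingers, x is the direction in which the jaws open and shut, and the axes are right-handed (so a half turn about y gives the same grasp; the last joint's range is limited). The gripper opens to 85 mm and grips with 20 to 120 N. Pads are 22 mm wide; open, the fingers measure 114 mm over their backs; the gripper's body (76 mm by 85 mm) begins 54 mm behind the grasp point. The pads swing forward as they close: fully open they stand 13 mm farther back than shut.
Start: joints at [-1.328, 0.468, -0.012, 1.603, 0.006, 1.071, -0.056], TCP at [0.183, 0.624, 0.245] pointing down, gripper open.
Joint ranges: [-2.53, 2.53], [-0.31, 2.02], [-1.57, 1.55], [0.28, 2.44], [-1.29, 4.43], [0.15, 1.84], [-2.92, 2.92]. Speed limits (rad/s): [2.57, 2.57, 3.14, 3.14, 3.14, 3.14, 3.14].

INTERFACE

Orientations are given as [roll, pitch, yaw] about the fixed x, y, z axes, in that order (R = Rz(yaw) Ry(pitch) Rx(roll)).
In Python, from station import ctrl, camera, ticket gives the robot as it stands.
- The arm moves only by the shell command python3 -m crank 'ROWS' [OPENING]. ROWS is text: rows parted by semicolons, each of 4 numbers parted by spaces: the shift along the tool's x, y, z in cm, then the turn about the tool's y in rad. In form: x y z yaw; .... A call has 1 to 10 rows; each row shifts and turns the pose as measured when the row begins, along the tool's axes as they then stand; what a row does not reach is not made up. A row lasts 1/12 s, in which the tool goes at most 41.7 mm and 7.16 degrees, less where a joint would pass 70% of its speed; a pose out of reach is approached as far as the arm can. A call with a gripper value outside its range is refused whole. OPENING is the finger opening in cm, from 0 to 8.54, set as the call begins (- or left out, the last holds). The fingers move at their own pace and stop on an object; the grip force is fixed at half the most. Time passes only in rows, so rows that do not move let the fingers close. It gives the time, the measured TCP pose, the force and the opening at its end, in the units of the state.
- ctrl.sense(): the state, without advancing time (a new reading comes with each control period).
- camera(name): name is "side" or "top" or "wrist"; returns a dict with "color" (480x640x3 uint8, blue, green, red), "camera_matrix" (3x3 intrinsics, pixels), "k1" (the pictures are not rectified: a ray, as slopes to the right and down, at radius r is drawn at 1 + k1 r^2 times it, then the intrinsics apply), "camera_from_world" (4x4, takes a point from world to camera coordinates). Camera axes: x right, y down, z forward; pixel columns grow to the right and rows downward; lengths in m; the calibration is good to about 2 mm. A picture is of the moment at which its call begins. There is no depth.
- ticket.close_job(): hands the job in, once; it reports no verdict.
The state is a dict: "t": time; "joints": joint angles; "dq": joint speeds; "tau": joint torques, N m; "tool_pos": TCP position; "ee_rot": TCP orientation; "contact_force": force on the tool from outside, world axes, zero at the start; "ft_torque": the same for the moment, N m; "gripper_width": finger opening in m.
Only numpy, scipy, OpenCV 4.12 (cv2) and the standard library are available. Lean on these libraries where they do the work, as an engineer would, in place of code of your own. Each camera call takes 0.05 s, during which the arm holds its last target. There are 200 camera calls.

## Working session

There is one attempt and no reset: what is moved stays moved. The work goes in short steps, Python scripts to look and compute and a shell command to move; the robot and the scene stay as the last step left them, time stands still between calls to the robot, and variables do not carry over. Pictures are saved under pics/ and viewed, about 8 in all and at most 12, crops included, and the job is handed in when it is done.

```bash
ls; mkdir -p pics
cat > h.py <<'E'
import numpy as np, cv2
from station import ctrl, camera, ticket
def ray(c,uv):
    K=c["camera_matrix"];p=np.array([(uv[0]-K[0,2])/K[0,0],(uv[1]-K[1,2])/K[1,1]])
    q=p.copy()
    for _ in range(20): q=p/(1+c["k1"]*(q@q))
    T=c["camera_from_world"];R=T[:3,:3];return -R.T@T[:3,3],R.T@np.array([*q,1])
def onz(c,uv,z):
    o,d=ray(c,uv);return o+d*(z-o[2])/d[2]
def proj(c,P):
    T=c["camera_from_world"];X=T[:3,:3]@np.array(P)+T[:3,3];q=X[:2]/X[2];q=q*(1+c["k1"]*(q@q))
    K=c["camera_matrix"];return K[:2,:2]@q+K[:2,2]
E
python3 - <<'E'
from h import *
s=ctrl.sense();print({k:np.round(v,3) for k,v in s.items()})
for n in("top","side"):
    c=camera(n);cv2.imwrite(f"pics/{n}0.png",c["color"])
    T=c["camera_from_world"];print(n,np.round(-T[:3,:3].T@T[:3,3],3),c["k1"],c["camera_matrix"][0,0])
E
```

```text
pics
{'t': np.float64(0.0), 'joints': array([-1.328,  0.468, -0.012,  1.604,  0.006,  1.071, -0.056]), 'dq': array([-0.001, -0.   , -0.001,  0.001,  0.001,  0.001,  0.   ]), 'tau': array([ 0.0000e+00, -5.3239e+01,  2.1000e-02, -2.5130e+01,  1.1000e-02,
        8.0000e-03,  0.0000e+00]), 'tool_pos': array([0.183, 0.623, 0.244]), 'ee_rot': array([-1.571,  0.002,  1.285]), 'contact_force': array([ 0.565, -0.1  , -0.213]), 'ft_torque': array([-0.009, -0.013,  0.015]), 'gripper_width': np.float64(0.085)}
top [ 0.319 -0.003  1.551] 0.025609725516915677 593.2314692108374
side [ 0.184 -0.578  0.939] 0.026019171592851317 548.4624769077709
```

View pics/top0.png

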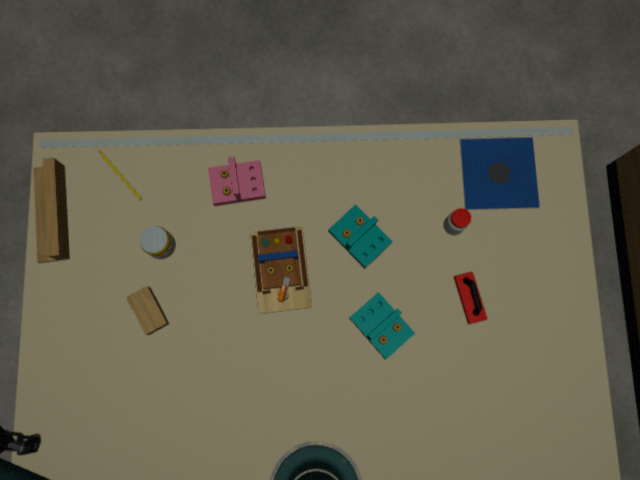

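View pics/side0.png

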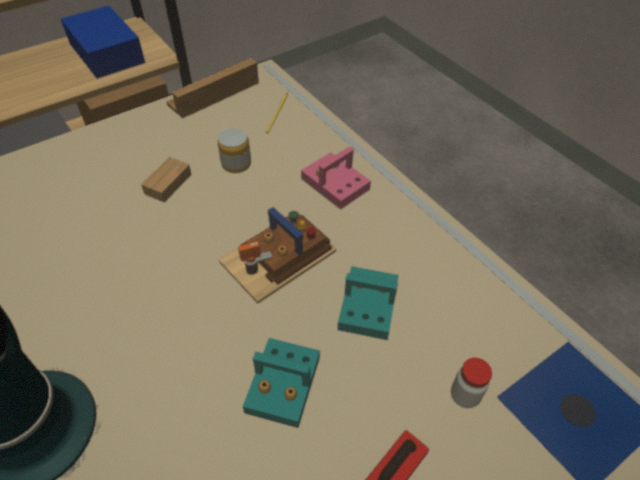

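The caddy-shaped things in the top view are the pink one (237,182), the teal ones (360,237) and (382,325), and the wooden one (280,262). The wooden one fits the description: brown block, blue handle, red, yellow and green bits, and it sits in the dock with the orange knob at (284,290). I'll confirm it in a crop and measure.

```bash
cat > m.py <<'E'
from h import *
import sys
def measure(tag,save=True):
    out={}
    cs={n:camera(n) for n in("top","side")}
    for n,c in cs.items():
        x,y,w,h=((235,215,90,110) if n=="top" else (205,190,145,120))
        hsv=cv2.cvtColor(c["color"],cv2.COLOR_BGR2HSV)
        for k,(lo,hi) in dict(blue=((105,110,40),(125,255,255)),orange=((6,190,120),(14,255,255)),red=((0,160,60),(3,255,255)),green=((45,60,30),(85,255,255)),yel=((22,180,120),(32,255,255))).items():
            m=cv2.inRange(hsv,lo,hi);z=np.zeros_like(m);z[y:y+h,x:x+w]=m[y:y+h,x:x+w]
            ct,_=cv2.findContours(z,0,2)
            if not ct: continue
            b=max(ct,key=cv2.contourArea);print(n,k,cv2.contourArea(b),[np.round(v,1) for v in cv2.minAreaRect(b)])
            out[n,k]=cv2.minAreaRect(b)
    if save:
        a=cv2.resize(cs["top"]["color"][215:325,235:325],None,fx=5,fy=5,interpolation=2)
        b=cv2.resize(cs["side"]["color"][195:305,215:285+0],None,fx=5,fy=5,interpolation=2)
        cv2.imwrite(f"pics/{tag}.png",np.hstack([a,b]))
    return cs,out
if __name__=="__main__":
    cs,o=measure(sys.argv[1]);c=cs["top"]
    for k,z in(("blue",.1),("orange",.094),("red",.068),("yel",.068),("green",.068)):
        if("top",k)in o:
            b=cv2.boxPoints(o["top",k]);P=np.array([onz(c,p,z)[:2] for p in b]);print(k,np.round(P.mean(0),4),np.round(P,3).tolist())
E
python3 m.py crop1
```

```text
top blue 192.0 [array([277.4, 255.4]), array([ 6. , 39.4]), np.float64(83.1)]
top orange 0.5 [array([280.8, 288. ]), array([1.3, 6.2]), np.float64(9.5)]
top red 21.0 [array([288.2, 238.9]), array([6.3, 4.7]), np.float64(71.6)]
top green 38.0 [array([264.5, 241.5]), array([7., 7.]), np.float64(90.0)]
top yel 1.5 [array([276.5, 240. ]), array([1., 2.]), np.float64(0.0)]
side blue 81.5 [array([284.6, 222.4]), array([36.9,  4.7]), np.float64(41.5)]
side orange 0.5 [array([244.3, 246.8]), array([1.4, 0.7]), np.float64(45.0)]
side red 10.0 [array([311., 230.]), array([4., 6.]), np.float64(90.0)]
side green 61.0 [array([345., 291.]), array([36.,  8.]), np.float64(90.0)]
blue [0.5687 0.0797] [[0.571, 0.129], [0.581, 0.032], [0.566, 0.03], [0.556, 0.127]]
orange [0.488  0.0728] [[0.481, 0.076], [0.496, 0.073], [0.495, 0.07], [0.48, 0.073]]
red [0.6159 0.0537] [[0.622, 0.062], [0.626, 0.05], [0.61, 0.046], [0.606, 0.057]]
yel [0.6139 0.0834] [[0.611, 0.085], [0.617, 0.085], [0.616, 0.082], [0.611, 0.082]]
green [0.6108 0.114 ] [[0.62, 0.123], [0.62, 0.105], [0.602, 0.105], [0.602, 0.123]]
```

View pics/crop1.png

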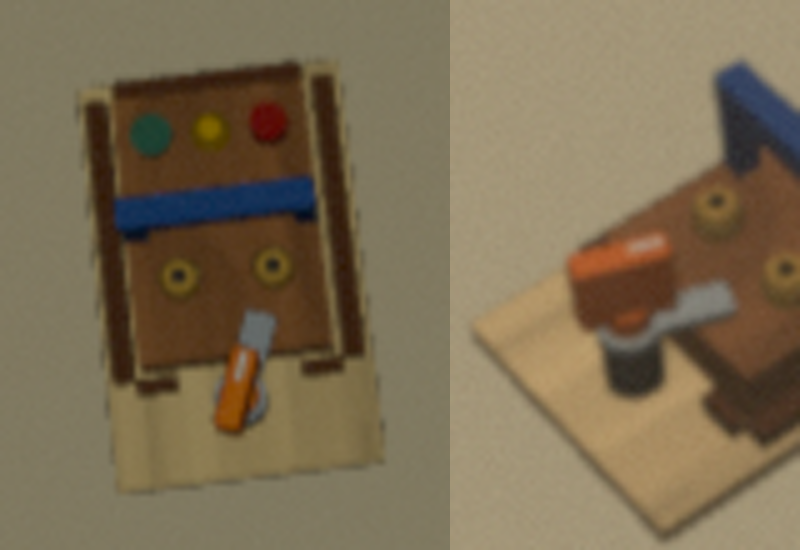

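The crop confirms it: a wooden caddy with a blue handle, red, yellow and green bits on the far side, and the orange knob with its tongue over the caddy's edge, already turned about 0.4 rad. The axis is near (0.478, 0.071) and dock yaw is about 0.10. I'll move above the knob.

```bash
python3 -m crank '-2.9 0 -2.9 0;-2.9 0 -2.9 0;-2.9 0 -2.9 0;-2.9 0 -2.9 0;-2.9 0 -2.9 0;-2.9 0 -2.9 0;-2.9 0 -2.9 0;-2.9 0 -2.9 0;-2.9 0 -2.9 0;-2.9 0 -2.9 0' 5
python3 - <<'E'
from h import *
s=ctrl.sense();print(np.round(s["joints"],3),s["tool_pos"])
c=camera("wrist");cv2.imwrite("pics/w0.png",c["color"]);T=c["camera_from_world"];print(np.round(-T[:3,:3].T@T[:3,3],3),np.round(T[:3,:3],2))
E
```

```text
t: 1.03
tool_pos: [0.3773, 0.2633, 0.2406]
ee_rot: [-1.566, -0.001, 1.304]
contact_force: [1.5, 1.0, 0.0]
gripper_width: 0.0497
[-0.819  0.148  0.154  2.062 -0.034  0.936  0.657] [0.37731692 0.26326    0.24057707]
[0.295 0.286 0.37 ] [[ 0.26  0.96  0.  ]
 [ 0.91 -0.25  0.32]
 [ 0.31 -0.08 -0.95]]
```

```bash
python3 -m crank '-3 0 -2.8 0;-3 0 -2.8 0;-3 0 -2.8 0;-3 0 -2.8 0;-2.5 0 -2.3 0;-1 0 -1 0;0 0 0 0' 5
python3 - <<'E'
from h import *
s=ctrl.sense();print(np.round(s["joints"],3),s["tool_pos"])
c=camera("wrist");cv2.imwrite("pics/w1.png",c["color"])
hsv=cv2.cvtColor(c["color"],cv2.COLOR_BGR2HSV)
m=cv2.inRange(hsv,(4,150,150),(16,255,255));cv2.imwrite("pics/m1.png",m)
ct,_=cv2.findContours(m,0,2)
for b in sorted(ct,key=cv2.contourArea)[-3:]:
    r=cv2.minAreaRect(b);P=np.array([onz(c,p,.094) for p in cv2.boxPoints(r)]);print(cv2.contourArea(b),r,np.round(P,4).tolist(),P.mean(0))
E
```

```text
t: 1.67
tool_pos: [0.4783, 0.0645, 0.2417]
ee_rot: [-1.572, 0.0, 1.287]
contact_force: [-0.3, 0.5, 0.5]
gripper_width: 0.0499
[-0.503  0.185  0.338  2.024 -0.074  0.943  1.16 ] [0.47832025 0.06446061 0.24173935]
1.0 ((346.25, 273.25), (3.535533905029297, 1.4142134189605713), 45.0) [[0.5233, 0.0735, 0.094], [0.5226, 0.0745, 0.094], [0.5253, 0.0759, 0.094], [0.5259, 0.0749, 0.094]] [0.52428597 0.07473022 0.094     ]
1.0 ((341.0999755859375, 268.20001220703125), (4.110960960388184, 0.9486832022666931), 18.434947967529297) [[0.5182, 0.0703, 0.094], [0.5175, 0.0708, 0.094], [0.5195, 0.0735, 0.094], [0.5202, 0.073, 0.094]] [0.51885402 0.07190908 0.094     ]
859.0 ((327.0, 220.0), (50.0, 22.0), 90.0) [[0.4559, 0.0695, 0.094], [0.4605, 0.0853, 0.094], [0.499, 0.0747, 0.094], [0.4942, 0.0582, 0.094]] [0.47743759 0.07191654 0.094     ]
```

View pics/w1.png

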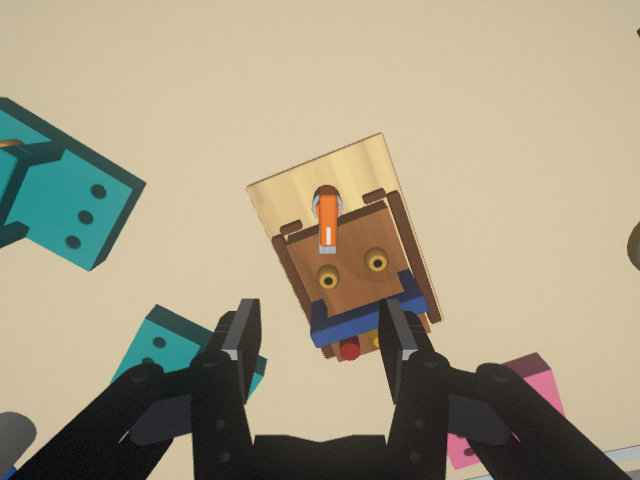

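The wrist view shows the knob at (327,222), with the bar along the tool's z and the jaws squared to it. The axis comes out at about (0.4776, 0.071), so I'll align and descend.

```bash
python3 -m crank '0.6 0 0.25 0;0 3.5 0 0;0 3.5 0 0;0 3.5 0 0;0 0 0 0' 5;  python3 - <<'E'
from h import *
c=camera("wrist");cv2.imwrite("pics/w2.png",c["color"])
hsv=cv2.cvtColor(c["color"],cv2.COLOR_BGR2HSV)
m=cv2.inRange(hsv,(4,150,150),(16,255,255))
ct,_=cv2.findContours(m,0,2)
for b in sorted(ct,key=cv2.contourArea)[-2:]:
    r=cv2.minAreaRect(b);P=np.array([onz(c,p,.094) for p in cv2.boxPoints(r)]);print(cv2.contourArea(b),r,np.round(P,4).tolist(),P.mean(0))
E
```

```text
t: 2.13
tool_pos: [0.4769, 0.0835, 0.1358]
ee_rot: [-1.575, -0.008, 1.299]
contact_force: [-1.3, -0.3, -0.2]
gripper_width: 0.0498
64.5 ((313.0, 269.0), (20.0, 4.0), 90.0) [[0.4616, 0.0849, 0.094], [0.4622, 0.0868, 0.094], [0.4726, 0.0838, 0.094], [0.472, 0.0819, 0.094]] [0.46709363 0.08434593 0.094     ]
1974.5 ((289.5, 298.0), (84.0, 39.0), 90.0) [[0.4547, 0.0661, 0.094], [0.4599, 0.0844, 0.094], [0.5059, 0.0711, 0.094], [0.5003, 0.0513, 0.094]] [0.4801971  0.06822826 0.094     ]
```

View pics/w2.png

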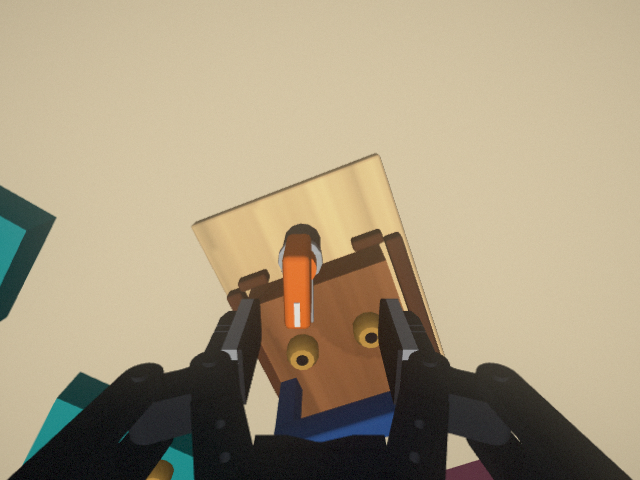

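Run:
```python
from h import *
s=ctrl.sense();print(s["tool_pos"],s["ee_rot"],np.abs(s["dq"]).max())
c=camera("wrist")
hsv=cv2.cvtColor(c["color"],cv2.COLOR_BGR2HSV)
print(hsv[295,286:318:3].tolist(),hsv[240:330:8,298].tolist())
for p in [(284,263),(311,263),(309,327),(286,327)]: print(p,np.round(onz(c,p,.094),4))
t=c["camera_from_world"];print(-t[:3,:3].T@t[:3,3])
```

```text
[0.47857267 0.08402771 0.13847176] [-1.57794841 -0.01046404  1.29908224] 0.06725523225589783
[[11, 204, 221], [12, 204, 225], [12, 205, 226], [12, 205, 225], [12, 207, 226], [12, 204, 226], [11, 204, 210], [12, 204, 151], [23, 6, 162], [13, 157, 143], [12, 149, 145]] [[13, 166, 117], [11, 163, 119], [11, 194, 224], [12, 198, 228], [11, 203, 227], [12, 201, 228], [12, 199, 227], [12, 205, 226], [12, 168, 225], [12, 125, 225], [12, 103, 196], [12, 151, 149]]
(284, 263) [0.463  0.0716 0.094 ]
(311, 263) [0.4667 0.0845 0.094 ]
(309, 327) [0.5019 0.0734 0.094 ]
(286, 327) [0.4986 0.0616 0.094 ]
[0.39496992 0.1066777  0.26653068]
```

```bash
cat > w.py <<'E'
from h import *
import sys
s=ctrl.sense();print(np.round(s["tool_pos"],4),np.round(s["ee_rot"],3),np.round(s["dq"],2))
c=camera("wrist")
if len(sys.argv)>1: cv2.imwrite(sys.argv[1],c["color"])
hsv=cv2.cvtColor(c["color"],cv2.COLOR_BGR2HSV)
m=cv2.inRange(hsv,(4,80,190),(16,255,255));m=cv2.morphologyEx(m,cv2.MORPH_OPEN,np.ones((5,5)))
ct,_=cv2.findContours(m,0,2)
b=max(ct,key=cv2.contourArea);P=np.array([onz(c,p[0],.094)[:2] for p in b]).astype(np.float32)*1000
r=cv2.minAreaRect(P);print("bar mm",np.round(r[0],1),np.round(r[1],1),r[2])
t=(r[0]-s["tool_pos"][:2]*1000);y=s["ee_rot"][2];print("tool dx,dz mm",t@[np.cos(y),np.sin(y)],t@[-np.sin(y),np.cos(y)])
E
python3 -m crank '-1 0 -0.3 0;0 0 0 0;0 0 0 0' 5;  python3 w.py
```

```text
t: 2.48
tool_pos: [0.4835, 0.0751, 0.1458]
ee_rot: [-1.589, -0.018, 1.302]
contact_force: [-0.1, 0.2, -0.1]
gripper_width: 0.0497
[0.4835 0.0751 0.1458] [-1.589 -0.018  1.302] [ 0.01 -0.04  0.02 -0.01  0.01  0.01  0.  ]
bar mm [477.9  72.3] [11.9 39.6] 74.62835693359375
tool dx,dz mm -4.190044987377789 4.654725893748997
```

```bash
for i in 1 2 3; do python3 -m crank '0 0 0 0;0 0 0 0' | sed -n 1,3p; done
```

```text
t: 2.7
tool_pos: [0.4849, 0.0749, 0.1483]
ee_rot: [-1.593, -0.02, 1.301]
t: 2.87
tool_pos: [0.4854, 0.0749, 0.1493]
ee_rot: [-1.594, -0.022, 1.3]
t: 3.03
tool_pos: [0.4856, 0.075, 0.1495]
ee_rot: [-1.594, -0.022, 1.3]
```

```bash
python3 -m crank '-0.2 0.5 0.3 0;-0.2 1 0.3 0;-0.1 1 0.1 0;0 1 0 0;0 0.5 0 0;0 0.2 0 0;0 0 0 0;0 0 0 0' 5;  python3 w.py
```

```text
t: 3.7
tool_pos: [0.4773, 0.0723, 0.1023]
ee_rot: [-1.592, -0.02, 1.3]
contact_force: [0.3, -0.3, -0.2]
gripper_width: 0.0496
[0.4773 0.0723 0.1023] [-1.592 -0.02   1.3  ] [ 0.    0.01  0.   -0.   -0.   -0.    0.  ]
bar mm [477.5  72.3] [11.7 39.4] 74.0206069946289
tool dx,dz mm 0.10811686118906873 -0.19839678785521964
```

```bash
python3 -m crank '0 0.5 0 0;0 0.8 0 0;0 0.6 0 0;0 0.3 0 0;0 0.2 0 0;0 0 0 0' 3;python3 -m crank '0 0 0 0;0 0 0 0;0 0 0 0;0 0 0 0;0 0 0 0;0 0 0 0' 0; python3 -c "
from h import *
s=ctrl.sense();print(s['ft_torque'],s['contact_force'],s['joints'])"
```

```text
t: 4.25
tool_pos: [0.4791, 0.073, 0.0768]
ee_rot: [-1.594, -0.022, 1.301]
contact_force: [-0.5, 0.6, -0.4]
gripper_width: 0.0301
t: 4.75
tool_pos: [0.4784, 0.0713, 0.0768]
ee_rot: [-1.593, -0.019, 1.301]
contact_force: [0.7, -0.5, -1.2]
gripper_width: 0.013
[-0.47823249  0.06058913 -0.04357846] [ 0.68782493 -0.49216763 -1.16051403] [-0.42471427  0.44872999  0.25351551  2.15249269 -0.22870864  0.53548544
  1.29928064]
```

```bash
python3 -m crank '0 0 0 0.05;0 0 0 0.1;0 0 0 0.1;0 0 0 0.1;0 0 0 0.1;0 0 0 0.05;0 0 0 0'; python3 -c "
from h import *
s=ctrl.sense();print(s['ft_torque'],s['joints'])"
```

```text
t: 5.33
tool_pos: [0.4788, 0.0717, 0.0768]
ee_rot: [-1.582, -0.028, 0.782]
contact_force: [0.4, 0.3, -1.3]
gripper_width: 0.0132
[-1.06812301  0.24935568 -0.03267833] [-0.53873964  0.46251859  0.39081965  2.15897156 -0.34456527  0.54751775
  0.88829997]
```

```bash
python3 -m crank '0 0 0 0.07;0 0 0 0.1;0 0 0 0.1;0 0 0 0.1;0 0 0 0.05;0 0 0 0'; python3 -c "
from h import *
s=ctrl.sense();print(s['ft_torque'])"; python3 -m crank '0 0 0 0.06;0 0 0 0.06;0 0 0 0.06;0 0 0 0.06'; python3 -c "
from h import *
s=ctrl.sense();print(s['ft_torque'])"
```

```text
t: 5.83
tool_pos: [0.4791, 0.0721, 0.0768]
ee_rot: [-1.571, -0.029, 0.356]
contact_force: [0.8, -0.1, -0.2]
gripper_width: 0.0131
[-0.9141213   0.49866816 -0.01466706]
t: 6.17
tool_pos: [0.4794, 0.072, 0.0769]
ee_rot: [-1.567, -0.028, 0.131]
contact_force: [0.3, -0.7, 1.9]
gripper_width: 0.0131
[-1.21402306  0.36978765  2.52309708]
```

Torque has jumped to 2.5 N·m against 0.06 N·m of friction, so the knob is at its end stop. I'll release while it is still loaded, then rise.

```bash
python3 -m crank '0 0 0 0;0 0 0 0;0 0 0 0;0 0 0 0;0 -0.3 0 0' 4; python3 -m crank '0 -0.8 0 0;0 -1.2 0 0;0 -1.5 0 0;0 -1.5 0 0;0 -1.5 0 0;0 -1 0 0;0 -.5 0 0;0 0 0 0;0 0 0 0' 6; python3 w.py pics/w3.png; python3 -c "
from h import *
c=camera('top');a=cv2.resize(c['color'][215:325,235:325],None,fx=5,fy=5,interpolation=2);cv2.imwrite('pics/t3.png',a)"
```

```text
t: 6.58
tool_pos: [0.4795, 0.0734, 0.0802]
ee_rot: [-1.564, -0.029, 0.139]
contact_force: [-0.7, 0.3, 0.5]
gripper_width: 0.0401
t: 7.33
tool_pos: [0.4778, 0.0707, 0.1702]
ee_rot: [-1.562, -0.033, 0.136]
contact_force: [-0.2, 0.6, -1.0]
gripper_width: 0.0601
[0.4778 0.0707 0.1702] [-1.562 -0.033  0.136] [-0.   -0.02  0.   -0.    0.01  0.   -0.01]
bar mm [478.5  72.9] [12.5 40. ] 12.234847068786621
tool dx,dz mm 0.906556973742326 2.1041040473732555
```

View pics/w3.png

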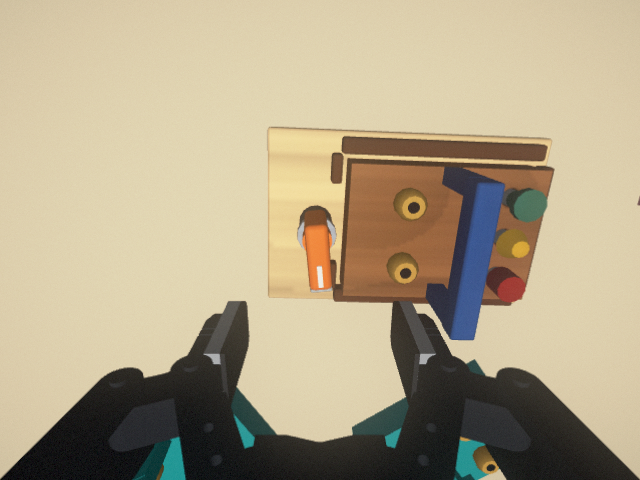

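The wrist view shows the knob at (318,265) turned across the dock, with its long axis at -77.8°, so the lock is about 1.457, at the stop. The tongue is clear of the caddy's edge at x≈345. Next is the handle.

```bash
cat > b.py <<'E'
from h import *
import sys
s=ctrl.sense();print(np.round(s["tool_pos"],4),np.round(s["ee_rot"],3),np.round(s["dq"],2))
c=camera("wrist")
if len(sys.argv)>1: cv2.imwrite(sys.argv[1],c["color"])
hsv=cv2.cvtColor(c["color"],cv2.COLOR_BGR2HSV)
m=cv2.inRange(hsv,(105,150,int(sys.argv[2]) if len(sys.argv)>2 else 140),(125,255,255));m=cv2.morphologyEx(m,cv2.MORPH_OPEN,np.ones((5,5)))
ct,_=cv2.findContours(m,0,2)
for b in sorted(ct,key=cv2.contourArea)[-2:]:
    P=np.array([onz(c,p[0],.100)[:2] for p in b]).astype(np.float32)*1000
    r=cv2.minAreaRect(P);print("handle mm",cv2.contourArea(b),np.round(r[0],1),np.round(r[1],1),r[2],np.round(cv2.boundingRect(b)))
    t=(r[0]-s["tool_pos"][:2]*1000);y=s["ee_rot"][2];print("tool dx,dz mm",t@[np.cos(y),np.sin(y)],t@[-np.sin(y),np.cos(y)])
    print(hsv[b[:,0,1].mean().astype(int),b[:,0,0].mean().astype(int)])
E
python3 b.py; python3 -m crank '3 0 -0.1 0.03;3 0 -0.1 0;2.5 0 -0.1 0;0 0 0 0;0 0 0 0;0 0 0 0;0 0 0 0' 5; python3 b.py pics/w4.png
```

```text
[0.4776 0.0705 0.1695] [-1.563 -0.032  0.136] [ 0.    0.01 -0.    0.   -0.    0.    0.  ]
t: 8.07
tool_pos: [0.5599, 0.0767, 0.1648]
ee_rot: [-1.564, -0.017, 0.104]
contact_force: [-0.1, 0.6, 0.4]
gripper_width: 0.0501
[0.5599 0.0767 0.1648] [-1.564 -0.017  0.104] [-0.    0.01  0.    0.01  0.   -0.    0.  ]
```

View pics/w4.png

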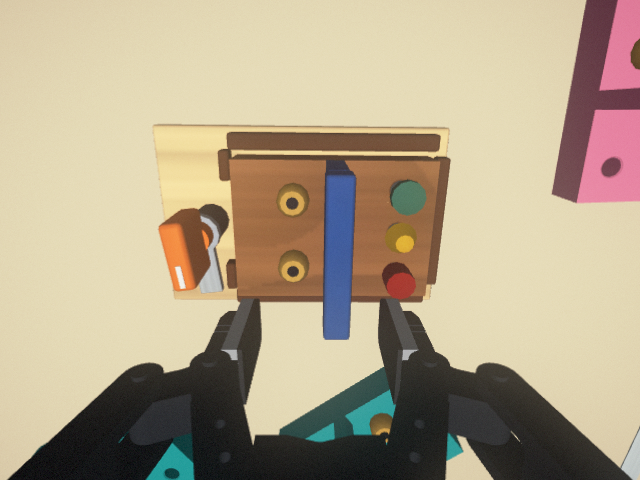

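The view shows the tongue clear and the handle's top face at (326–353, 172–340). The fast +x move cut the tilt to -0.017, so I'll measure the handle and repeat the trick.

```bash
python3 b.py pics/x.png 90; python3 -m crank '-0.4 0 0 0;-0.5 0 0 0;-0.5 0 0 0;-0.5 0 0 0;-0.5 0 0 0;-0.4 0 0 0;-0.2 0 0 0;0 0 0 0'; python3 -m crank '2.5 0 0 0;2 0 0 0;0 0 0 0;0 0 0 0;0 0 0 0;0 0 0 0' ; python3 b.py pics/x.png 90
```

```text
[0.5597 0.0767 0.1648] [-1.564 -0.017  0.104] [-0.   -0.01  0.    0.   -0.    0.    0.  ]
t: 8.83
tool_pos: [0.5241, 0.0738, 0.1652]
ee_rot: [-1.561, -0.017, 0.105]
contact_force: [0.1, -0.4, 0.1]
gripper_width: 0.05
t: 9.33
tool_pos: [0.5684, 0.0787, 0.1657]
ee_rot: [-1.56, -0.015, 0.105]
contact_force: [-0.8, 0.1, 0.2]
gripper_width: 0.0498
[0.5684 0.0787 0.1657] [-1.56  -0.015  0.105] [-0.   -0.    0.    0.01  0.   -0.   -0.  ]
handle mm 54.0 [562.4 119.3] [4.2 3.8] 5.887641429901123 [312 194   9   8]
tool dx,dz mm -1.7116860276689057 40.92140420070468
[111 156 160]
handle mm 104.0 [570.  116.2] [5.9 8.2] 6.293825626373291 [324 197  12  16]
tool dx,dz mm 5.476914935230506 37.09940043789017
[111 156 157]
```

```bash
sed -i 's/(105,150,/(105,100,/' b.py; python3 b.py pics/x.png 110; python3 b.py pics/x.png 60; python3 -c "
from h import *
h=cv2.cvtColor(cv2.imread('pics/x.png'),cv2.COLOR_BGR2HSV);print(h[240,300:350:3].tolist())"
```

```text
[0.5683 0.0788 0.1657] [-1.56  -0.015  0.105] [ 0. -0.  0. -0. -0. -0.  0.]
handle mm 4159.5 [570.3  81.7] [14.9 97.1] 5.621735572814941 [310 178  29 162]
tool dx,dz mm 2.339820404787973 2.7208386186004674
[111 147 156]
[0.5684 0.0788 0.1658] [-1.56  -0.015  0.105] [ 0. -0.  0. -0. -0. -0.  0.]
handle mm 4145.0 [570.4  81.8] [14.9 97.1] 5.624731063842773 [310 178  29 162]
tool dx,dz mm 2.2990068411901516 2.6960173171007122
[111 145 157]
[[12, 142, 163], [12, 143, 164], [12, 140, 166], [172, 41, 94], [111, 141, 159], [111, 151, 160], [111, 152, 159], [110, 153, 158], [111, 152, 158], [111, 150, 160], [111, 150, 162], [111, 152, 158], [112, 135, 134], [12, 144, 161], [12, 141, 161], [11, 140, 162], [13, 139, 161]]
```

```bash
python3 -m crank '0.1 0.4 0.1 0;0.1 0.8 0.1 0.007;0 1 0 0;0 1 0 0;0 0.8 0 0;0 0.5 0 0;0 0.2 0 0;0 0 0 0;0 0 0 0' 3; python3 b.py pics/x.png 60
```

```text
t: 10.23
tool_pos: [0.569, 0.082, 0.1121]
ee_rot: [-1.56, -0.011, 0.097]
contact_force: [0.8, 0.6, -0.6]
gripper_width: 0.0302
[0.569  0.082  0.1121] [-1.56  -0.011  0.097] [ 0.    0.01 -0.    0.   -0.   -0.    0.  ]
handle mm 7049.0 [570.2  81.6] [15.2 98.3] 5.429319858551025 [305 208  39 205]
tool dx,dz mm 1.1206909298016703 -0.4899592151447612
[111 151 174]
```

```bash
python3 -m crank '0.1 0.4 0 0;0 0.7 0 0;0 0.6 0 0;0 0.4 0 0;0 0.2 0 0;0 0 0 0'; python3 -m crank '0 0 0 0;0 0 0 0;0 0 0 0;0 0 0 0;0 0 0 0;0 0 0 0' 0; python3 b.py pics/w5.png 60
```

```text
t: 10.78
tool_pos: [0.5713, 0.0827, 0.0879]
ee_rot: [-1.559, -0.014, 0.097]
contact_force: [-0.2, -0.2, -0.4]
gripper_width: 0.0298
t: 11.28
tool_pos: [0.5713, 0.0826, 0.0878]
ee_rot: [-1.559, -0.014, 0.097]
contact_force: [1.6, 0.0, -0.6]
gripper_width: 0.0152
[0.5713 0.0826 0.0878] [-1.559 -0.014  0.097] [-0.  0. -0.  0. -0.  0. -0.]
handle mm 8805.0 [570.   85.9] [15.4 90. ] 5.512231826782227 [297 227  46 216]
tool dx,dz mm -0.954587152421277 3.385893888850486
[109 169 173]
```

View pics/w5.png

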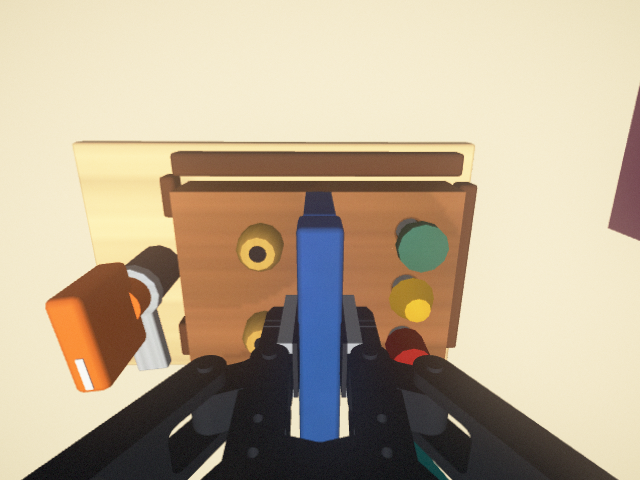

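The view shows the pads closed on the blue bar at (320,330), with the bits in place and the tongue clear. I'll lift gently.

```bash
python3 -m crank '0 -0.3 0 0;0 -0.4 0 0;0 -0.5 0 0;0 -0.6 0 0;0 -0.6 0 0;0 -0.6 0 0;0 -0.4 0 0;0 -0.2 0 0;0 0 0 0'; python3 -c "
from h import *
s=ctrl.sense();print(s['ft_torque'],s['joints'])"
```

```text
t: 12.08
tool_pos: [0.5676, 0.0821, 0.1255]
ee_rot: [-1.559, -0.007, 0.098]
contact_force: [0.7, 0.8, -6.6]
gripper_width: 0.015
[-0.01289498  0.0428308   0.01524553] [-0.6764323   0.5494555   0.62777496  1.92350906 -0.45637084  0.80376996
  0.30125181]
```

```bash
python3 -m crank '0 -0.4 0 0;0 -0.8 0 0;0 -1 0 0;0 -1.2 0 0;0 -1.2 0 0;0 -1.2 0 0;0 -1.2 0 0;0 -0.9 0 0;0 -0.6 0 0;0 -0.3 0 0'; python3 -m crank '0 -0.1 0 0;0 0 0 0;0 0 0 0;0 0 0 0;0 0 0 0;0 0 0 0;0 0 0 0';python3 -m crank '0 0 0 0;0 0 0 0;0 0 0 0;0 0 0 0;0 0 0 0;0 0 0 0'; python3 -c "
from h import *
s=ctrl.sense();print(s['ft_torque'],s['dq'])
a=camera('side')['color'];t=camera('top')['color'];w=camera('wrist')['color']
cv2.imwrite('pics/f.png',np.hstack([cv2.resize(a[130:310,190:370],(400,400),interpolation=2),cv2.resize(w[:,80:560],(400,400))]))
cv2.imwrite('pics/ft.png',t)"
```

```text
t: 12.92
tool_pos: [0.5669, 0.0804, 0.2239]
ee_rot: [-1.559, -0.009, 0.096]
contact_force: [0.1, -0.6, -6.9]
gripper_width: 0.0145
t: 13.5
tool_pos: [0.5657, 0.0803, 0.2237]
ee_rot: [-1.559, -0.005, 0.096]
contact_force: [1.6, -0.4, -7.0]
gripper_width: 0.0148
t: 14.0
tool_pos: [0.5654, 0.0802, 0.223]
ee_rot: [-1.56, -0.004, 0.096]
contact_force: [-0.1, 0.5, -6.2]
gripper_width: 0.0149
[-0.02978457  0.0503579  -0.01838524] [-0.00014047  0.00181005 -0.00097706  0.00101368 -0.00118684 -0.00033115
  0.00044324]
```

View pics/f.png

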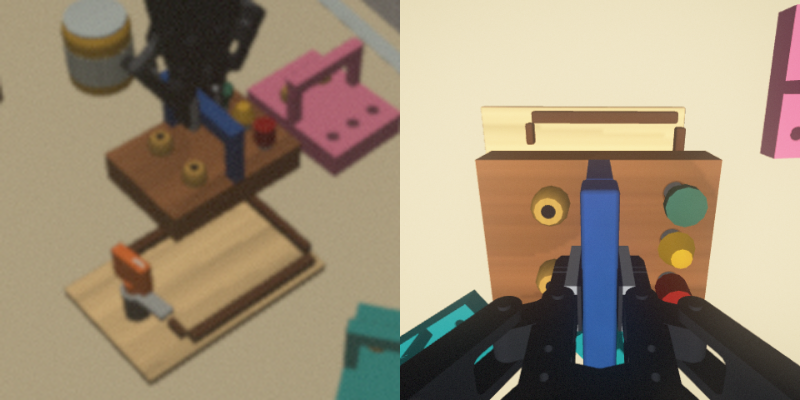

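View pics/ft.png

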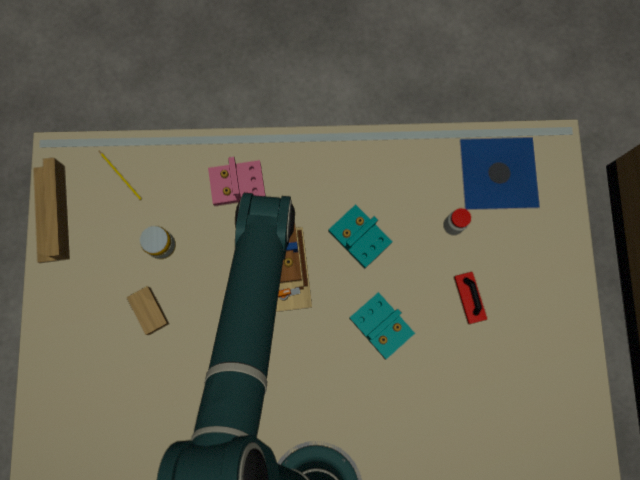

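The caddy is up 13.5 cm, and the arm is still with a tool tilt of about 0.01 rad. All three bits are in their holes and the bystanders are where they started.

```bash
python3 -c "
from h import *
print(np.round(ctrl.sense()['tool_pos'],4));print(ticket.close_job())"
```

```text
[0.5654 0.0802 0.223 ]
the job is handed in; nothing more can be done
None
```

I turned the lock knob clockwise to its end stop, gripped the wooden caddy by its blue handle and lifted it about 13.5 cm above the dock. The job was handed in at about 14 s, with the arm holding it there.

- **Lock:** the torque rose to 2.5 N·m at the stop. The knob then measured about 1.457 rad by camera, and the tongue was clear of the caddy's edge.
- **Caddy:** the arm was still, with tool tilt about 0.01 rad and a load of 6–7 N, which fits the caddy with its bits. The pictures show it level, with all three bits in their holes.
- **Bystanders:** the tin, jar, offcut and push block look unmoved in the final top view.
- **What was off:** after my fast moves the arm kept drifting for several rows and the tool tilted by up to about 2°. I corrected this with slower moves before gripping, and no check failed at the end.

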